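# Fill the carousel pot and present it at the pick-up gate

## Task

Lift the tip tray by its bar handle so that all four wheel nuts slide into the open pot on the parts carousel, then lower the tray back down level. Next turn the carousel until that pot stands squarely in the pick-up gate, centred between the two short posts, and finish while still holding the carousel still there with the gripper: do not let go. Leave the other things on the bench where they are.

Things in the scene. Friction and masses are not known exactly. Their poses are not given: they have to be found in the camera images.
- station: Fixed stand that carries the carousel and the tip tray. Origin on the carousel's upright axis at bench level, z up; the tip tray lies to its +y (the stand's column is under the tray, its foot 155 to 270 mm from the axis). A sheet-metal guide hood, open above and below (inside 72 mm across x, y = 55 to 122 mm, from 106 to 168 mm above the bench), hangs over the place where the pot stands at the start and leads the nuts into it.
- turntable (a joint): Carousel angle (rad), grows counter-clockwise seen from above; at 0 the pot is exactly under the hood (station +y), and it starts within 0.1 rad of that. Turns freely over nearly a full turn both ways on a light friction bearing (0.06 N m, about 0.6 N at the turning pin), stays where it is left.
- carousel: What turns: black disc 280 mm in diameter (top 32 mm above the bench) with the open pot, an upright turning pin opposite it, and two lidded white tins 90 mm to either side, tops at most 92 mm above the bench. Origin on the axis at bench level; its +y axis points from the axis to the pot.
- pot (a point): Centre of the inner floor of the open steel pot, the only open container on the carousel: round, 96 mm outside, 90 mm inside, 3 mm wall, floor 36 mm and rim 100 mm above the bench; its centre is 88 mm from the carousel's axis.
- turn_pin (a point): Centre of the top end (150 mm above the bench) of the carousel's turning pin: a plain upright steel rod, 14 mm in diameter, 105 mm from the axis, opposite the pot. It stands free of everything from 95 mm above the bench upwards and can be pinched from above on any side; it is round, so it can turn between the fingers.
- pickup_base: Fixed dark steel base under the carousel. Origin on the carousel's axis at bench level; its -x axis points to the middle of the pick-up gate, roughly towards the robot.
- gate (a point): Middle of the pick-up gate, 160 mm from the carousel's axis and 10 mm above the bench: midway between two upright steel posts, 12 mm in diameter, 124 mm apart, tops 70 mm above the bench. The pot is in place when its centre lies on the line from the axis to this point.
- tray (a joint): Tilt of the tip tray (rad): 0 level on its rest, grows as the handle end is lifted, stop at 1.35. The nuts have all slid out by 1.1 rad (63 degrees). Let go, the tray falls back to level by its own weight (0.3 kg).
- tray_hinge (a point): Middle of the tray's hinge line, which is the open pouring lip of its floor: level, along station x, 122 mm from the carousel's axis and 128 mm above the bench.
- tray_handle (a point): Middle of the tray's round bar handle: 10 mm in diameter, 90 mm long between its end arms, level and parallel to the hinge line (across station y); 170 mm out from the hinge and 32 mm above it while the tray is level, it swings up in a circle about the hinge line. 40 mm of free room between the bar and the tray's end wall. The bar can turn between the fingers. The tray itself is 122 mm long, 60 mm wide inside, walls 32 mm high, open at the lip.
- nut0: Steel wheel nut, a hexagon 24 mm across flats and 26 mm high, about 45 g, standing in the tray at the start. Origin: centre of its underside.
- nut1: Steel wheel nut, a hexagon 24 mm across flats and 26 mm high, about 45 g, standing in the tray at the start. Origin: centre of its underside.
- nut2: Steel wheel nut, a hexagon 24 mm across flats and 26 mm high, about 45 g, standing in the tray at the start. Origin: centre of its underside.
- nut3: Steel wheel nut, a hexagon 24 mm across flats and 26 mm high, about 45 g, standing in the tray at the start. Origin: centre of its underside.
- spanner: Bystander: open-ended spanner 170 mm long lying beside the stand. Leave it.
- oil_filter: Bystander: upright white oil filter, 66 mm in diameter, 83 mm high, beside the stand. Origin: centre of its underside. Leave it.
- brake_disc: Bystander: brake disc 240 mm in diameter, 46 mm high, lying flat. Leave it.
- piston: Bystander: upright aluminium piston, 80 mm in diameter, 55 mm high. Leave it.
- screwdriver: Bystander: screwdriver 200 mm long lying on the bench. Leave it.

How it is judged:
By the outcome, as a careful person would: the job done as asked, in the order asked, and still so for the second after the job is handed in, while the arm keeps its last pose, push and grip.
It also fails if it takes over 58 s, if anything falls off the work surface, if the arm or the gripper's body presses on something with over 40 N, if the wrist force passes 120 N, or if a joint passes its speed limit or range.

## Robot

A 7-joint arm with a two-finger parallel gripper is mounted at the origin on the work surface. World frame = base frame: x ahead of the robot, y to its left, z up, the work surface at z = 0. Lengths are in m, angles in degrees, forces in N, time in s.
With the tool pointing down it reaches from about 0.425 to 0.875 m from the base axis. Payload 4.7 kg.
Tool frame: the origin (TCP) lies between the finger pads; the fingertips stand env.finger_overhang ahead of it and the grasp point (between the pads) lies 5 mm behind it (env.finger_overhang is the distance from the TCP to the fingertips, in m); z points along the fingers, y is the line along which they close (so a half turn about z gives the same grasp; the last joint's range is limited). The gripper opens to 87 mm and grips with 3 to 60 N. Pads are 19 mm wide; open, the fingers measure 117 mm over their backs; the gripper's body (75 mm by 190 mm) begins 51 mm behind the grasp point.
Start: joints at [-73.161, 18.392, -4.016, 83.108, 1.295, 78.541, -3.26], TCP at [0.18, 0.625, 0.237] pointing down, gripper open.
Joint ranges: [-163.93, 163.93], [-17.29, 119.83], [-79.2, 71.16], [3.27, 140.29], [-89.18, 269.18], [5.43, 117.66], [-154.24, 154.24]. Speed limits (degrees/s): [147.25, 147.25, 180, 180, 180, 180, 180].

## Interface

Orientations are given as [roll, pitch, yaw] about the fixed x, y, z axes, in that order (R = Rz(yaw) Ry(pitch) Rx(roll)).
In Python, from cell import telemetry, eyes, env, models gives the robot as it stands. The module is installed in compiled form; this text tells all that it offers.
- The arm moves only by the tool drive_tool, never from a script. Its arguments are lists of equal length, an entry for each row: "angular": the turn, a rotation vector about the tool's x, y, z in rad, a list of three; "delta_pos": the shift along the tool's x, y, z in cm, a list of three; "gripper": the finger opening in cm, from 0 to 8.7. A call has 1 to 20 rows; each row shifts and turns the commanded pose from where the row before left it, along the tool's axes as they then stand; what a row does not reach is not made up. A row lasts 1/10 s, in which the tool goes at most 50 mm and 8.59 degrees, less where a joint would pass 70% of its speed; a pose out of reach is approached as far as the arm can. A call with a gripper value outside its range is refused whole. The fingers move at their own pace and stop on an object; "squeeze" is the grip in N (left out, the last holds). Time passes only in rows, so rows that do not move let the fingers close. It gives the time, the measured TCP pose, the force, the opening and the grip force at its end, in the units of the state.
- telemetry.get_obs(): the state, without advancing time (a new reading comes with each control period).
- eyes.read_camera(name): name is "side" or "top" or "wrist"; returns a dict with "pixels" (420x560x3 uint8, red, green, blue), "mtx" (3x3 intrinsics, pixels), "D" ([k1, k2, p1, p2, k3] as OpenCV has them; the pictures are not rectified), "origin" and "orientation" of the camera in the world. Camera axes: x right, y down, z forward; pixel columns grow to the right and rows downward; lengths in m; the calibration is good to about 2 mm. A picture is of the moment at which its call begins. There is no depth.
- env.sign_off(): hands the job in; it is judged then, once.
Trained networks look in a picture, given as the dict that the camera call returned (one of the last four; its "shot" number tells which), for a name from the list of things; names that differ only in an ending like _2 or _b are one class to them, and where a whole thing is asked for, a point or a joint stands for the part that bears it (a point fixed in the world has none). Each returns a list of dicts, best first, with "p" (0 to 1); they miss things now and then, are a little off and sometimes report something else, mostly with a low value. They report only what shows in the picture. A call takes as long as a camera call.
- models.search_frame(picture, target): "centre" ([column, row] in pixels, amid what is visible of it).
- models.cut_out(picture, target): "pixels" (420x560 bool, what is visible of it) and "centre" ([column, row] in pixels, amid what is visible of it).
The state is a dict: "time_s": time; "qpos": joint angles; "joint_velocities": joint speeds; "effort": joint torques, N m; "tool_pos": TCP position; "tool_rot": TCP orientation; "force": force on the tool from outside, world axes, zero at the start; "wrist_torque": the same for the moment, N m; "grip_width": finger opening in m; "grasp_force": force on a finger pad.
Only numpy, scipy, OpenCV 4.12 (cv2) and the standard library are available. Lean on these libraries where they do the work, as an engineer would, in place of code of your own. Each camera call takes 0.05 s, during which the arm holds its last target. There are 200 camera calls.

## Working session

There is one attempt and no reset: what is moved stays moved. The work goes in short steps, Python scripts to look and compute and a tool call to move; the robot and the scene stay as the last step left them, time stands still between calls to the robot, and variables do not carry over. Pictures are saved under pics/ and viewed, at most 10 in all, crops included, and the job is handed in when it is done.

Besides the shell and the picture viewer there is one more tool, called after "Request:" as name(argument=value, ...) on one line, values as JSON. drive_tool: Moves the arm, as the interface text tells. Its arguments: {"type":"object","properties":{"angular":{"type":"array","items":{"type":"array","items":{"type":"number"}}},"delta_pos":{"type":"array","items":{"type":"array","items":{"type":"number"}}},"gripper":{"type":"array","items":{"type":"number"}},"squeeze":{"type":"number"}},"required":["angular","delta_pos","gripper"]}

```bash
mkdir -p pics; cat > h.py <<'E'
from cell import telemetry, eyes, env, models
import numpy as np, cv2
from scipy.spatial.transform import Rotation as R
def Rm(o):
    o=np.array(o,float)
    if o.shape==(3,3): return o
    return R.from_euler('xyz',o,degrees=True).as_matrix()
def ray(p,px):
    u=cv2.undistortPoints(np.array([[px]],float),np.array(p['mtx']),np.array(p['D']))[0,0]
    return np.array(p['origin'],float),Rm(p['orientation'])@np.array([u[0],u[1],1])
def atz(p,px,z):
    o,d=ray(p,px); return o+d*(z-o[2])/d[2]
def proj(p,X):
    X=np.atleast_2d(X); M=Rm(p['orientation'])
    c=(X-np.array(p['origin']))@M
    return cv2.projectPoints(c,np.zeros(3),np.zeros(3),np.array(p['mtx']),np.array(p['D']))[0][:,0]
def save(p,n): cv2.imwrite('pics/'+n,p['pixels'][:,:,::-1])
E
python3 - <<'E'
from h import *
s=telemetry.get_obs(); print(s); print(env.finger_overhang)
for n in ['top','side']:
    p=eyes.read_camera(n); save(p,n+'0.png'); print(n,p['origin'],p['orientation'],p['mtx'])
    for t in ['turn_pin','pot','tray_handle','tray_hinge','gate','nut0','station','carousel']:
        try: print(t,[(np.round(d['centre']),round(d['p'],2)) for d in models.search_frame(p,t)[:4]])
        except Exception as e: print(t,e)
E
```

```text
{'time_s': 0.0, 'qpos': array([-73.1610229 ,  18.43672183,  -4.01643605,  83.17582393,
         1.2956425 ,  78.54073725,  -3.2597673 ]), 'joint_velocities': array([-0.00481918, -0.05188672, -0.03435166,  0.07780148,  0.00786548,
       -0.1197396 , -0.06342045]), 'effort': array([ 5.48675098e-05, -4.91282129e+01, -4.03876947e-01, -3.12531924e+01,
       -6.39395602e-02,  4.35991294e-02,  1.74133506e-04]), 'tool_pos': array([0.17939824, 0.62419703, 0.23548004]), 'tool_rot': array([-1.79892002e+02,  6.18368746e-03,  1.63972018e+02]), 'force': array([-0.39102577, -0.19842895,  0.61302444]), 'wrist_torque': array([0.05130122, 0.00236417, 0.03704847]), 'grasp_force': 0.0, 'grip_width': 0.08685589616285691}
0.014
top [ 0.34705181 -0.03853274  1.46127386] [-1.72159679e+02  9.74813400e-02 -9.14731784e+01] [[458.1526467    0.         285.43936683]
 [  0.         458.1526467  210.69862823]
 [  0.           0.           1.        ]]
turn_pin [(array([312., 217.]), 0.89)]
pot [(array([313., 217.]), 0.74)]
tray_handle [(array([248., 228.]), 0.79)]
tray_hinge [(array([300., 222.]), 0.96)]
gate [(array([341., 254.]), 0.59)]
nut0 [(array([242., 227.]), 0.6), (array([254., 226.]), 0.49)]
station [(array([134., 202.]), 0.19)]
carousel [(array([312., 216.]), 0.94)]
side [0.8894361  0.75297927 0.99804885] [-135.62228887   -0.42428637  157.38037353] [[437.38517713   0.         278.11337866]
 [  0.         437.38517713 205.32257722]
 [  0.           0.           1.        ]]
turn_pin [(array([264., 209.]), 0.63)]
pot [(array([264., 213.]), 0.6)]
tray_handle [(array([327., 227.]), 0.93), (array([314., 179.]), 0.35)]
tray_hinge [(array([290., 219.]), 0.93), (array([265., 215.]), 0.23)]
gate [(array([315., 179.]), 0.56)]
nut0 [(array([310., 215.]), 0.57), (array([322., 222.]), 0.54), (array([323., 210.]), 0.44), (array([330., 220.]), 0.43)]
station [(array([290., 217.]), 0.96)]
carousel [(array([266., 213.]), 0.59)]
```

```bash
python3 - <<'E'
import cv2
for n,(x,y) in {'top':(200,130),'side':(180,110)}.items():
    a=cv2.imread(f'pics/{n}0.png')[y:y+150,x:x+200]
    cv2.imwrite(f'pics/{n}0c.png',cv2.resize(a,None,fx=4,fy=4,interpolation=cv2.INTER_CUBIC))
E
```

```text
(no output)
```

View pics/top0c.png

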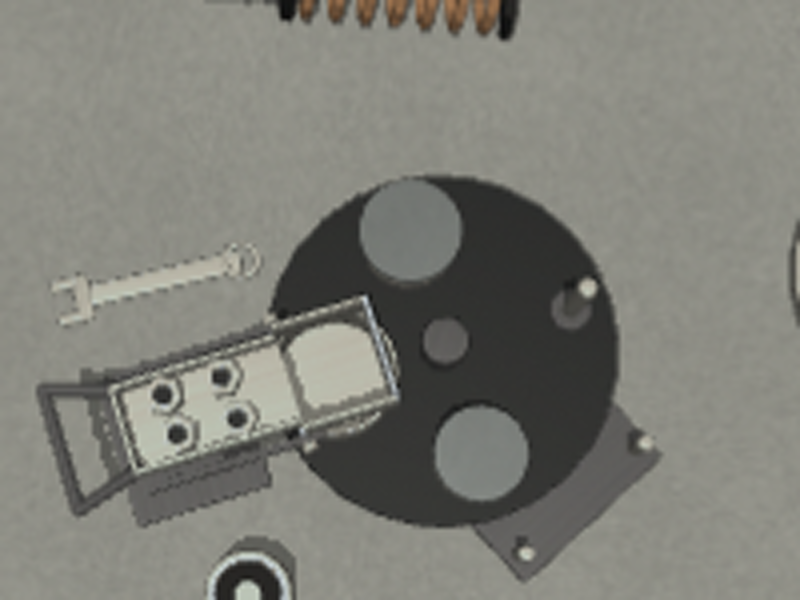

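View pics/side0c.png

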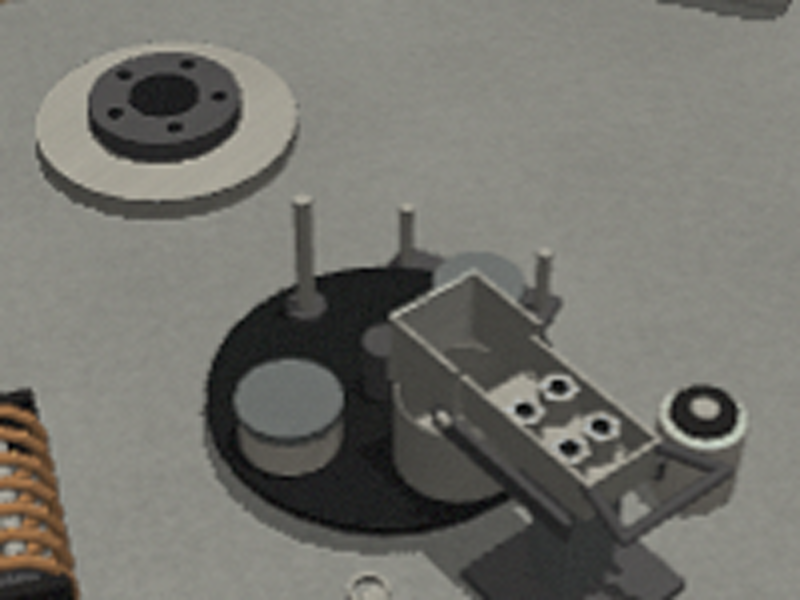

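View pics/top0.png

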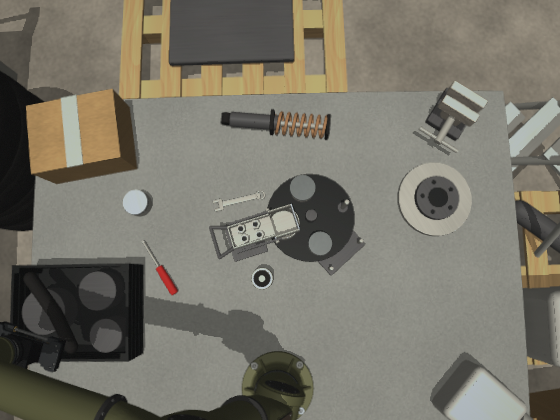

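The top view shows the tray to the left with handle corners at about (210,227) and (219,258), the pin top at (347,202) and the post tops at (361,241) and (331,268). In the side view the pin top is at (256,160), the posts at (281,162) and (316,173), and the handle corners at (336,245) and (363,227). All four nuts are in the tray. Next I fit the poses jointly.

```bash
cat > fit.py <<'E'
from h import *
from scipy.optimize import least_squares
def rz(a): return np.array([[np.cos(a),-np.sin(a)],[np.sin(a),np.cos(a)]])
def pts(v):
    ax,ay,st,ca,ga=v; P=[]
    def w(x,y,z,a): q=rz(a)@[x,y]; return [ax+q[0],ay+q[1],z]
    return np.array([w(0,-.105,.15,ca), w(-.16,-.062,.07,ga), w(-.16,.062,.07,ga),
      w(-.045,.292,.16,st), w(.045,.292,.16,st)])
if __name__=='__main__':
    T=eyes.read_camera('top'); S=eyes.read_camera('side')
    # order: pin, post(-y side), post(+y), handle -x end, handle +x end
    obsT=np.array([[346.9,201.7],[361.2,240.7],[331.5,268],[219.5,258],[210.3,227.2]])
    obsS=np.array([[255.7,160.3],[281.5,162.3],[316.2,173.2],[363,227.3],[335.5,244.5]])
    disc=[atz(T,(200+x/4,130+y/4),.032) for x,y in [(618,345),(440,176),(270,312),(430,526),(308,450),(548,215)]]
    A=np.array([[2*d[0],2*d[1],1] for d in disc]); b=[d[0]**2+d[1]**2 for d in disc]
    c=np.linalg.lstsq(A,b,rcond=None)[0]; print('disc',c[:2],np.sqrt(c[2]+c[0]**2+c[1]**2))
    f=lambda v:np.r_[(proj(T,pts(v))-obsT).ravel(),(proj(S,pts(v))-obsS).ravel()]
    # initial st guess: tray direction
    m=(atz(T,obsT[3],.16)+atz(T,obsT[4],.16))/2
    st=np.arctan2(*(m[:2]-c[:2])[::-1])-np.pi/2
    g=(atz(T,obsT[1],.07)+atz(T,obsT[2],.07))/2
    ga=np.arctan2(*(c[:2]-g[:2])[::-1])
    r=least_squares(f,[c[0],c[1],st,st,ga],loss='soft_l1')
    print(r.x[:2],np.degrees(r.x[2:]),'\n',f(r.x).reshape(2,5,2).round(1))
    print(pts(r.x).round(4))
    print('handle mid',pts(r.x)[3:].mean(0))
    np.save('fit.npy',r.x)
E
python3 fit.py
```

```text
disc [ 0.52172724 -0.12060126] 0.13728517312428112
[ 0.52286194 -0.11685482] [16.21386543 15.32560575 40.92039611] 
 [[[-0.6 -0.4]
  [-0.3 -0.7]
  [-0.3 -0.3]
  [-0.5 -0.8]
  [-0.3 -0.1]]

 [[ 0.3 -1.5]
  [ 0.5 -1.7]
  [ 0.4 -1.3]
  [-0.9 -0.6]
  [ 1.5 -0.8]]]
[[ 0.5506 -0.2181  0.15  ]
 [ 0.4426 -0.2685  0.07  ]
 [ 0.3614 -0.1748  0.07  ]
 [ 0.3981  0.151   0.16  ]
 [ 0.4845  0.1761  0.16  ]]
handle mid [0.44132868 0.16353121 0.16      ]
```

```bash
cat >> h.py <<'E'
def plan(target,yaw,n,start=None):
    """constant tool-frame row (cm, rad) taking the tool to target/yaw, tool down"""
    s=telemetry.get_obs(); p0=np.array(s['tool_pos']) if start is None else np.array(start[0])
    R0=R.from_euler('xyz',s['tool_rot'],degrees=True) if start is None else R.from_euler('xyz',[180,0,start[1]],degrees=True)
    R1=R.from_euler('xyz',[180,0,yaw],degrees=True)
    w=(R0.inv()*R1).as_rotvec()/n
    M=sum((R0*R.from_rotvec(w*k)).as_matrix() for k in range(n))
    d=np.linalg.solve(M,np.array(target)-p0)*100
    print('n',n,'angular',w.round(4),'delta_cm',d.round(3))
E
python3 -c "
from h import *
plan([.4413,.1635,.235],-163.8,16)"
```

```text
n 16 angular [ 0.      0.     -0.0352] delta_cm [-1.705 -2.894  0.01 ]
```

Request:
drive_tool(angular=[[0,0,-0.035],[0,0,-0.035],[0,0,-0.035],[0,0,-0.035],[0,0,-0.035],[0,0,-0.035],[0,0,-0.035],[0,0,-0.035],[0,0,-0.035],[0,0,-0.035],[0,0,-0.035],[0,0,-0.035],[0,0,-0.035],[0,0,-0.035],[0,0,-0.035],[0,0,-0.035],[0,0,0],[0,0,0],[0,0,0]], delta_pos=[[-1.7,-2.9,0],[-1.7,-2.9,0],[-1.7,-2.9,0],[-1.7,-2.9,0],[-1.7,-2.9,0],[-1.7,-2.9,0],[-1.7,-2.9,0],[-1.7,-2.9,0],[-1.7,-2.9,0],[-1.7,-2.9,0],[-1.7,-2.9,0],[-1.7,-2.9,0],[-1.7,-2.9,0],[-1.7,-2.9,0],[-1.7,-2.9,0],[-1.7,-2.9,0],[0,0,0],[0,0,0],[0,0,0]], gripper=[3.2,3.2,3.2,3.2,3.2,3.2,3.2,3.2,3.2,3.2,3.2,3.2,3.2,3.2,3.2,3.2,3.2,3.2,3.2], squeeze=25)

```text
time_s: 2.9
tool_pos: [0.4394, 0.1632, 0.2365]
tool_rot: [180.0, -0.0, -163.9]
force: [0.1, -0.1, -0.2]
grip_width: 0.032
grasp_force: 0.0
```

```bash
python3 - <<'E'
from h import *
s=telemetry.get_obs(); print(s['tool_pos'],s['tool_rot'],s['grip_width'],s['qpos'])
plan([.4413,.1635,.155],-163.8,4)
p=eyes.read_camera('wrist'); 
v=np.load('fit.npy'); from fit import pts
q=proj(p,pts(v)[3:]); print(q, proj(p,[s['tool_pos']-[0,0,.07]]))
im=p['pixels'][:,:,::-1].copy()
for a in q:
    if np.all(np.abs(a)<2000): cv2.circle(im,tuple(int(k) for k in a),4,(0,0,255),1)
cv2.imwrite('pics/w1.png',im)
E
```

```text
[0.43935539 0.16318221 0.23653588] [ 1.79965905e+02 -1.14627126e-02 -1.63868638e+02] 0.03200956553495393 [-47.20529287  -4.83937069  22.4739999  108.47331888   1.86800667
  76.01340777  80.87604336]
n 4 angular [ 0.0001 -0.     -0.0003] delta_cm [-0.049 -0.007  2.038]
[[275.96975632 162.50847575]
 [276.3037004  279.10390791]] [[276.40610254 224.67953266]]
```

View pics/w1.png

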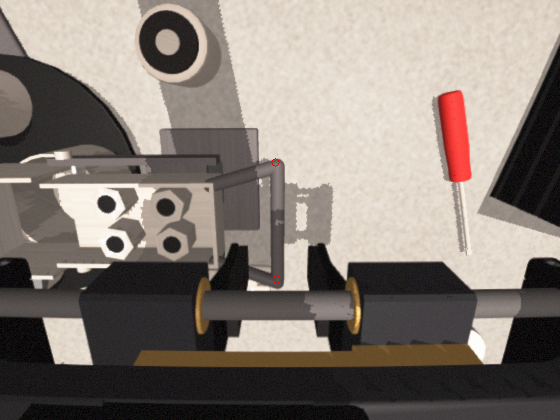

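The wrist view shows the bar running from (277,163) to (277,281), in line with the fit and midway between the fingers. I lower the tool and grip it.

Request:
drive_tool(angular=[[0,0,0],[0,0,0],[0,0,0],[0,0,0],[0,0,0],[0,0,0],[0,0,0],[0,0,0],[0,0,0],[0,0,0],[0,0,0]], delta_pos=[[-0.05,0,2.0],[-0.05,0,2.0],[-0.05,0,2.0],[0,0,1.5],[0,0,0.6],[0,0,0],[0,0,0],[0,0,0],[0,0,0],[0,0,0],[0,0,0]], gripper=[3.2,3.2,3.2,3.2,3.2,3.2,0,0,0,0,0], squeeze=25)

```text
time_s: 4.05
tool_pos: [0.4416, 0.1635, 0.1561]
tool_rot: [179.9, 0.1, -163.9]
force: [-1.0, 2.6, 2.5]
grip_width: 0.0086
grasp_force: 25.0
```

```bash
python3 - <<'E'
from h import *
s=telemetry.get_obs(); print(s['tool_pos'],s['tool_rot'],s['grip_width'],s['force'])
# arc in station y-z; tool y = +station y, z down. rows for tilt 0->1.2 rad
r=np.hypot(.17,.032); a0=np.arctan2(.032,.17)
N=24; t=np.array([0,.02,.05]+list(np.linspace(.1,1.2,21)))
Y=r*np.cos(a0+t)*100; Z=r*np.sin(a0+t)*100
for k in range(1,len(t)): print(round(t[k],3),np.round([Y[k]-Y[k-1],-(Z[k]-Z[k-1])],2), np.round([Y[k]-Y[0],Z[k]-Z[0]],2))
E
```

```text
[0.44163864 0.16349868 0.1561465 ] [ 1.79922054e+02  6.47379286e-02 -1.63922013e+02] 0.00860769698129309 [-1.03007962  2.55679046  2.51158423]
0.02 [-0.07 -0.34] [-0.07  0.34]
0.05 [-0.11 -0.51] [-0.18  0.85]
0.1 [-0.22 -0.84] [-0.4   1.68]
0.155 [-0.29 -0.9 ] [-0.7   2.59]
0.21 [-0.34 -0.89] [-1.04  3.47]
0.265 [-0.39 -0.87] [-1.43  4.34]
0.32 [-0.44 -0.84] [-1.87  5.19]
0.375 [-0.48 -0.82] [-2.35  6.  ]
0.43 [-0.53 -0.79] [-2.88  6.8 ]
0.485 [-0.57 -0.76] [-3.45  7.56]
0.54 [-0.61 -0.73] [-4.06  8.28]
0.595 [-0.65 -0.69] [-4.72  8.98]
0.65 [-0.69 -0.66] [-5.4   9.64]
0.705 [-0.72 -0.62] [-6.13 10.25]
0.76 [-0.76 -0.58] [-6.88 10.83]
0.815 [-0.79 -0.53] [-7.67 11.37]
0.87 [-0.81 -0.49] [-8.48 11.86]
0.925 [-0.84 -0.45] [-9.32 12.3 ]
0.98 [-0.86 -0.4 ] [-10.19  12.7 ]
1.035 [-0.88 -0.35] [-11.07  13.05]
1.09 [-0.9 -0.3] [-11.97  13.35]
1.145 [-0.92 -0.25] [-12.89  13.6 ]
1.2 [-0.93 -0.2 ] [-13.82  13.8 ]
```

Request:
drive_tool(angular=[[0,0,0],[0,0,0],[0,0,0],[0,0,0],[0,0,0],[0,0,0],[0,0,0],[0,0,0],[0,0,0],[0,0,0],[0,0,0],[0,0,0]], delta_pos=[[0,-0.07,-0.34],[0,-0.11,-0.51],[0,-0.22,-0.84],[0,-0.29,-0.9],[0,-0.34,-0.89],[0,-0.39,-0.87],[0,-0.44,-0.84],[0,-0.48,-0.82],[0,-0.53,-0.79],[0,-0.57,-0.76],[0,-0.61,-0.73],[0,0,0]], gripper=[0,0,0,0,0,0,0,0,0,0,0,0])

```text
time_s: 5.25
tool_pos: [0.4527, 0.1251, 0.2405]
tool_rot: [179.8, 0.1, -163.9]
force: [-2.1, 7.3, 2.8]
grip_width: 0.0092
grasp_force: 25.0
```

Request:
drive_tool(angular=[[0,0,0],[0,0,0],[0,0,0],[0,0,0],[0,0,0],[0,0,0],[0,0,0],[0,0,0],[0,0,0],[0,0,0],[0,0,0],[0,0,0],[0,0,0],[0,0,0],[0,0,0],[0,0,0],[0,0,0],[0,0,0],[0,0,0]], delta_pos=[[0,-0.65,-0.69],[0,-0.69,-0.66],[0,-0.72,-0.62],[0,-0.76,-0.58],[0,-0.79,-0.53],[0,-0.81,-0.49],[0,-0.84,-0.45],[0,-0.86,-0.4],[0,-0.88,-0.35],[0,-0.9,-0.3],[0,-0.92,-0.25],[0,-0.93,-0.2],[0,0,0],[0,0,0],[0,0,0],[0,0,0],[0,0,0],[0,0,0],[0,0,0]], gripper=[0,0,0,0,0,0,0,0,0,0,0,0,0,0,0,0,0,0,0])

```text
time_s: 7.15
tool_pos: [0.4803, 0.0299, 0.2954]
tool_rot: [180.0, 0.1, -164.0]
force: [1.1, 2.7, 7.8]
grip_width: 0.0086
grasp_force: 25.0
```

```bash
python3 - <<'E'
from h import *
p=eyes.read_camera('side')
print([(np.round(d['centre']),round(d['p'],2)) for d in models.search_frame(p,'nut0')])
a=p['pixels'][110:260,180:380,::-1]
cv2.imwrite('pics/side1.png',cv2.resize(a,None,fx=4,fy=4,interpolation=cv2.INTER_CUBIC))
E
```

```text
[]
```

View pics/side1.png

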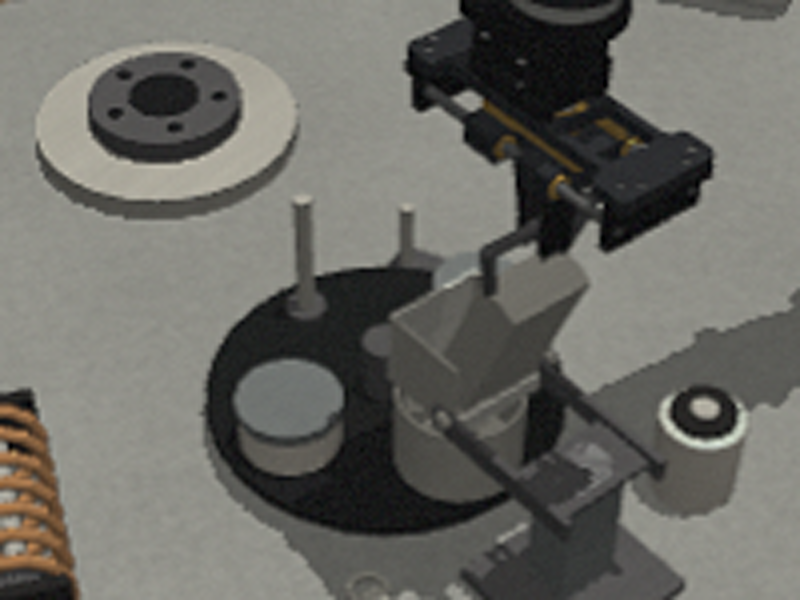

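The tray is raised to about 70° over the hood, no nuts are visible outside and the gripper is holding the bar. I lower it back along the same arc.

Request:
drive_tool(angular=[[0,0,0],[0,0,0],[0,0,0],[0,0,0],[0,0,0],[0,0,0],[0,0,0],[0,0,0],[0,0,0],[0,0,0],[0,0,0],[0,0,0]], delta_pos=[[0,0.93,0.2],[0,0.92,0.25],[0,0.9,0.3],[0,0.88,0.35],[0,0.86,0.4],[0,0.84,0.45],[0,0.81,0.49],[0,0.79,0.53],[0,0.76,0.58],[0,0.72,0.62],[0,0.69,0.66],[0,0.65,0.69]], gripper=[0,0,0,0,0,0,0,0,0,0,0,0])

```text
time_s: 8.45
tool_pos: [0.4529, 0.1241, 0.2378]
tool_rot: [-180.0, 0.0, -163.9]
force: [4.4, 2.8, 0.7]
grip_width: 0.0091
grasp_force: 25.0
```

Request:
drive_tool(angular=[[0,0,0],[0,0,0],[0,0,0],[0,0,0],[0,0,0],[0,0,0],[0,0,0],[0,0,0],[0,0,0],[0,0,0],[0,0,0],[0,0,0],[0,0,0],[0,0,0]], delta_pos=[[0,0.61,0.73],[0,0.57,0.76],[0,0.53,0.79],[0,0.48,0.82],[0,0.44,0.84],[0,0.39,0.87],[0,0.34,0.89],[0,0.29,0.9],[0,0.22,0.84],[0,0.11,0.51],[0,0.07,0.34],[0,0,0],[0,0,0],[0,0,0]], gripper=[0,0,0,0,0,0,0,0,0,0,0,0,0,0])

```text
time_s: 9.85
tool_pos: [0.4415, 0.1628, 0.155]
tool_rot: [180.0, 0.0, -164.0]
force: [4.2, 3.6, -0.6]
grip_width: 0.0086
grasp_force: 25.1
```

Request:
drive_tool(angular=[[0,0,0],[0,0,0],[0,0,0],[0,0,0],[0,0,0],[0,0,0],[0,0,0],[0,0,0],[0,0,0],[0,0,0]], delta_pos=[[0,0,0],[0,0,0],[0,0,0],[0,0,-0.5],[0,0,-1.5],[0,0,-2.5],[0,0,-2.5],[0,0,-2.5],[0,0,0],[0,0,0]], gripper=[3.2,3.2,3.2,3.2,3.2,3.2,3.2,3.2,3.2,3.2])

```text
time_s: 10.85
tool_pos: [0.4415, 0.1625, 0.2509]
tool_rot: [180.0, 0.0, -164.0]
force: [0.0, 0.4, 0.3]
grip_width: 0.0319
grasp_force: 0.0
```

```bash
python3 - <<'E'
from h import *
s=telemetry.get_obs(); print(s['tool_pos'],s['tool_rot'],s['grip_width'],s['force'])
plan([.5506,-.2181,.25],105.3,15)
p=eyes.read_camera('wrist'); save(p,'w2.png')
print([(np.round(d['centre']),round(d['p'],2)) for d in models.search_frame(p,'nut0')])
E
```

```text
[0.44147293 0.16247459 0.25085614] [ 1.79983340e+02  2.85625931e-02 -1.63955628e+02] 0.031942057200368724 [0.01582164 0.40523638 0.31736162]
n 15 angular [0.     0.     0.1056] delta_cm [-1.976 -2.171  0.006]
[(array([ 60., 198.]), 0.92), (array([ 76., 189.]), 0.61), (array([ 74., 169.]), 0.61), (array([ 53., 130.]), 0.6), (array([ 81., 209.]), 0.56), (array([252., 274.]), 0.38)]
```

View pics/w2.png

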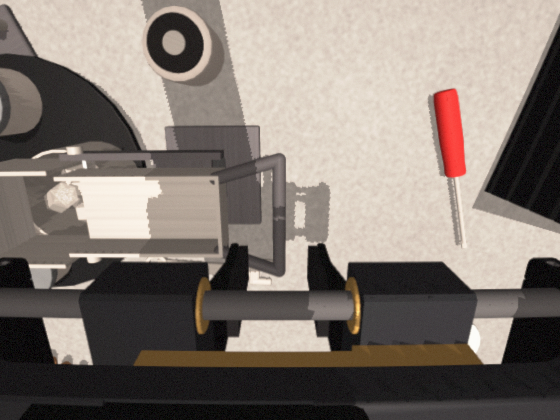

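The tray is level and empty, and the nuts show inside the pot near (60,195). I move above the pin.

Request:
drive_tool(angular=[[0,0,0.106],[0,0,0.106],[0,0,0.106],[0,0,0.106],[0,0,0.106],[0,0,0.106],[0,0,0.106],[0,0,0.106],[0,0,0.106],[0,0,0.106],[0,0,0.106],[0,0,0.106],[0,0,0.106],[0,0,0.106],[0,0,0.1],[0,0,0],[0,0,0],[0,0,0]], delta_pos=[[-1.98,-2.17,0],[-1.98,-2.17,0],[-1.98,-2.17,0],[-1.98,-2.17,0],[-1.98,-2.17,0],[-1.98,-2.17,0],[-1.98,-2.17,0],[-1.98,-2.17,0],[-1.98,-2.17,0],[-1.98,-2.17,0],[-1.98,-2.17,0],[-1.98,-2.17,0],[-1.98,-2.17,0],[-1.98,-2.17,0],[-1.98,-2.17,0],[0,0,0],[0,0,0],[0,0,0]], gripper=[6,6,6,6,6,6,6,6,6,6,6,6,6,6,6,6,6,6])

```text
time_s: 12.75
tool_pos: [0.5504, -0.2164, 0.2497]
tool_rot: [-180.0, -0.1, 105.5]
force: [-0.6, -0.2, 0.8]
grip_width: 0.0603
grasp_force: 0.0
```

```bash
python3 - <<'E'
from h import *
s=telemetry.get_obs(); print(s['tool_pos'],s['tool_rot'],s['grip_width'],s['force'],s['qpos'])
p=eyes.read_camera('wrist')
im=p['pixels'][:,:,::-1].copy(); from fit import pts
q=proj(p,pts(np.load('fit.npy'))[:3]); print(q)
for a in q:
    if np.all(np.abs(a)<2000): cv2.circle(im,tuple(int(k) for k in a),4,(0,0,255),1)
cv2.imwrite('pics/w3.png',im)
plan([.5506,-.2181,.135],105.3,6)
E
```

```text
[ 0.55044188 -0.21643428  0.24973415] [-1.79954574e+02 -7.05733912e-02  1.05452295e+02] 0.06025149199084288 [-0.64751041 -0.23743246  0.76638191] [-22.12851995  14.02299375  48.75016961  92.1816782  -10.72863346
  78.74418395  43.34603275]
[[276.86634837 214.87065247]
 [164.96547233 208.1951241 ]
 [ 99.09373863  97.00799961]]
n 6 angular [-0.0001 -0.0002  0.0005] delta_cm [-0.03  -0.008  1.915]
```

View pics/w3.png

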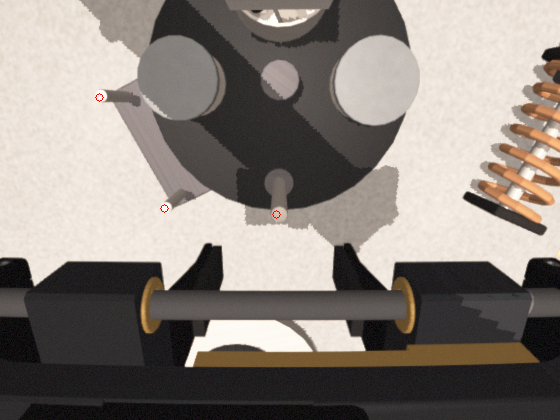

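The predicted pin top (277,215) and post tops coincide with the picture. I descend and grip the pin.

Request:
drive_tool(angular=[[0,0,0],[0,0,0],[0,0,0],[0,0,0],[0,0,0],[0,0,0],[0,0,0],[0,0,0],[0,0,0],[0,0,0],[0,0,0],[0,0,0],[0,0,0],[0,0,0]], delta_pos=[[-0.03,0,2.2],[-0.03,0,2.2],[-0.03,0,2.2],[-0.03,0,2.2],[-0.03,0,1.7],[-0.03,0,1.0],[0,0,0],[0,0,0],[0,0,0],[0,0,0],[0,0,0],[0,0,0],[0,0,0],[0,0,0]], gripper=[6,6,6,6,6,6,6,0,0,0,0,0,0,0], squeeze=20)

```text
time_s: 14.2
tool_pos: [0.5508, -0.2198, 0.1357]
tool_rot: [180.0, 0.0, 105.3]
force: [0.1, 0.7, 0.9]
grip_width: 0.0133
grasp_force: 20.0
```

```bash
python3 - <<'E'
from h import *
v=np.load('fit.npy')
s=telemetry.get_obs(); print(s['tool_pos'],s['tool_rot'],s['grip_width'],s['force'])
d=s['tool_pos'][:2]-v[:2]; print('r',np.hypot(*d),'pin ang',np.degrees(np.arctan2(d[1],d[0])))
a=v[4]; t=v[:2]+.105*np.array([np.cos(a),np.sin(a)]); print('target',t,np.degrees(a))
plan([*t,.135],105.3+115.6,36)
E
```

```text
[ 0.55076596 -0.2197645   0.13571282] [1.79967444e+02 3.47990578e-03 1.05302103e+02] 0.013332029383018067 [0.05753541 0.69956051 0.92960076]
r 0.10662568126164432 pin ang -74.8290001764075
target [ 0.60220208 -0.04807879] 40.92039610983589
n 36 angular [ 0.     0.    -0.056] delta_cm [0.019 0.593 0.002]
```

Request:
drive_tool(angular=[[0,0,-0.028],[0,0,-0.056],[0,0,-0.056],[0,0,-0.056],[0,0,-0.056],[0,0,-0.056],[0,0,-0.056],[0,0,-0.056],[0,0,-0.056],[0,0,-0.056],[0,0,-0.056],[0,0,-0.056],[0,0,-0.056],[0,0,-0.056],[0,0,-0.056],[0,0,-0.056],[0,0,-0.056],[0,0,-0.056],[0,0,-0.028],[0,0,0]], delta_pos=[[0.01,0.3,0],[0.02,0.59,0],[0.02,0.59,0],[0.02,0.59,0],[0.02,0.59,0],[0.02,0.59,0],[0.02,0.59,0],[0.02,0.59,0],[0.02,0.59,0],[0.02,0.59,0],[0.02,0.59,0],[0.02,0.59,0],[0.02,0.59,0],[0.02,0.59,0],[0.02,0.59,0],[0.02,0.59,0],[0.02,0.59,0],[0.02,0.59,0],[0.01,0.3,0],[0,0,0]], gripper=[0,0,0,0,0,0,0,0,0,0,0,0,0,0,0,0,0,0,0,0])

```text
time_s: 16.2
tool_pos: [0.6261, -0.1482, 0.1358]
tool_rot: [180.0, 0.3, 163.2]
force: [6.1, -1.4, -4.0]
grip_width: 0.0135
grasp_force: 20.0
```

```bash
python3 - <<'E'
from h import *
v=np.load('fit.npy'); s=telemetry.get_obs()
d=s['tool_pos'][:2]-v[:2]; print(s['qpos'],'r',np.hypot(*d),'pin ang',np.degrees(np.arctan2(d[1],d[0])))
a=v[4]; t=v[:2]+.105*np.array([np.cos(a),np.sin(a)])
plan([*t,.135],105.3+115.6,18)
E
```

```text
[-15.14040594  23.2630258   33.21221248  92.64334978 -13.50936174
  67.78443853  94.22032866] r 0.10791858174722357 pin ang -16.910554703069515
n 18 angular [-0.0002  0.0003 -0.0559] delta_cm [0.031 0.596 0.004]
```

Request:
drive_tool(angular=[[0,0,-0.028],[0,0,-0.056],[0,0,-0.056],[0,0,-0.056],[0,0,-0.056],[0,0,-0.056],[0,0,-0.056],[0,0,-0.056],[0,0,-0.056],[0,0,-0.056],[0,0,-0.056],[0,0,-0.056],[0,0,-0.056],[0,0,-0.056],[0,0,-0.056],[0,0,-0.056],[0,0,-0.056],[0,0,-0.056],[0,0,-0.028],[0,0,0]], delta_pos=[[0.01,0.3,0],[0.02,0.595,0],[0.02,0.595,0],[0.02,0.595,0],[0.02,0.595,0],[0.02,0.595,0],[0.02,0.595,0],[0.02,0.595,0],[0.02,0.595,0],[0.02,0.595,0],[0.02,0.595,0],[0.02,0.595,0],[0.02,0.595,0],[0.02,0.595,0],[0.02,0.595,0],[0.02,0.595,0],[0.02,0.595,0],[0.02,0.595,0],[0.01,0.3,0],[0,0,0]], gripper=[0,0,0,0,0,0,0,0,0,0,0,0,0,0,0,0,0,0,0,0])

```text
time_s: 18.2
tool_pos: [0.6033, -0.0451, 0.1358]
tool_rot: [-179.9, 0.3, -138.9]
force: [5.0, 3.1, -3.1]
grip_width: 0.0135
grasp_force: 20.0
```

```bash
python3 - <<'E'
from h import *
v=np.load('fit.npy'); s=telemetry.get_obs()
d=s['tool_pos'][:2]-v[:2]; print(s['qpos'],'r',np.hypot(*d),'pin ang',np.degrees(np.arctan2(d[1],d[0])))
for n in ['top','wrist','side']:
    p=eyes.read_camera(n); np.save('im_'+n+'.npy',p['pixels'])
    X=[[*(v[:2]-r*np.array([np.cos(v[4]),np.sin(v[4])])),z] for r,z in [(0,.032),(.088,.1),(.16,.07)]]
    print(n,proj(p,X).round(1).tolist())
    for c in models.cut_out(p,'pot')[:1]: print(c['p'],c['centre'],c['pixels'].sum())
    im=p['pixels'][:,:,::-1].copy()
    for x in proj(p,X):
      if np.all(abs(x)<2000): cv2.circle(im,tuple(int(round(k)) for k in x),1,(0,0,255),-1)
    if n=='top': a=cv2.resize(im[150:300,230:430],None,fx=4,fy=4,interpolation=cv2.INTER_CUBIC)
    elif n=='side': a=cv2.resize(im[110:260,180:380],None,fx=4,fy=4,interpolation=cv2.INTER_CUBIC)
    else: a=im
    cv2.imwrite(f'pics/{n}9.png',a)
E
```

```text
[-16.34986237  17.17789255  21.68059844  97.93500614  -7.03726768
  65.96400015 138.36789132] r 0.10780941666829987 pin ang 41.73651462848384
top [[309.7, 216.7], [330.9, 235.5], [346.1, 253.8]]
0.78 [322.3, 217.6] 3550
wrist [[275.1, 64.6], [273.9, -155.1], [274.6, -270.9]]
0.73 [247.5, 99.9] 72416
side [[277.0, 205.6], [289.8, 172.2], [299.1, 166.2]]
0.8 [270.6, 220.2] 2788
```

View pics/top9.png

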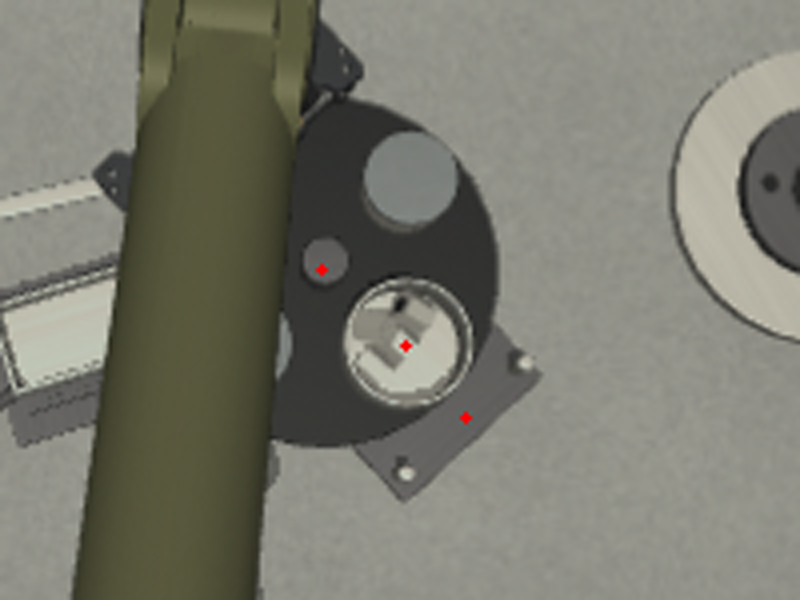

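View pics/wrist9.png

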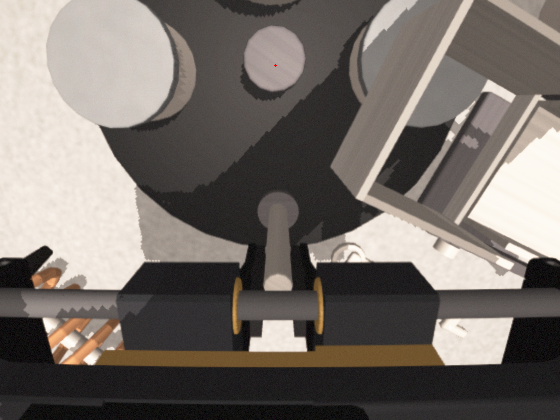

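The top view shows the pot with nuts in it near crop (408,343), slightly past the predicted spot (405,345). The wrist view shows the pin firmly between the fingers. I refine the pot centre against the posts.

```bash
python3 - <<'E'
from h import *
from scipy.ndimage import map_coordinates
v=np.load('fit.npy'); p=eyes.read_camera('top')
g=cv2.GaussianBlur(cv2.cvtColor(p['pixels'],cv2.COLOR_RGB2GRAY).astype(float),(0,0),.7)
th=np.linspace(0,2*np.pi,180,endpoint=False)
def circ(c,r,z): 
    q=proj(p,np.c_[c[0]+r*np.cos(th),c[1]+r*np.sin(th),np.full(180,z)]); return map_coordinates(g,[q[:,1],q[:,0]],order=1)
def best(c0,r,z,w=.006):
    B=(-1e9,)
    for dx in np.arange(-w,w+1e-6,.0005):
        for dy in np.arange(-w,w+1e-6,.0005):
            c=c0+[dx,dy]; s=np.clip(circ(c,r-.0015,z)-circ(c,r+.0035,z),-60,60).mean()
            if s>B[0]: B=(s,c)
    return B
u=np.array([np.cos(v[4]),np.sin(v[4])]); n=np.array([-u[1],u[0]])
s,c=best(v[:2]-.088*u,.048,.1); print('pot',s,c)
posts=[best(v[:2]-.16*u+k*.062*n,.006,.07) for k in(-1,1)]; print('posts',posts)
m=(posts[0][1]+posts[1][1])/2; d=posts[1][1]-posts[0][1]; print('spacing',np.hypot(*d))
d/=np.hypot(*d); print('gate yaw',np.degrees(np.arctan2(-d[0],d[1])), 'pot lateral mm',(c-m)@d*1e3,'pot-gate dist (72)',(m-c)@[-d[1],d[0]]*1e3)
E
```

```text
pot 47.535143592670664 [ 0.45736735 -0.17699569]
posts [(np.float64(34.72323251054983), array([ 0.4420733 , -0.26900486])), (np.float64(45.34059206468829), array([ 0.36035208, -0.17480793]))]
spacing 0.1247053252401523
gate yaw 40.94350882597498 pot lateral mm -2.8753959765926957 pot-gate dist (72) 71.84740939773174
```

Request:
drive_tool(angular=[[0,0,0.01],[0,0,0.01],[0,0,0.01],[0,0,0],[0,0,0],[0,0,0],[0,0,0],[0,0,0]], delta_pos=[[-0.05,-0.11,0],[-0.05,-0.11,0],[0,-0.11,0],[0,0,0],[0,0,0],[0,0,0],[0,0,0],[0,0,0]], gripper=[0,0,0,0,0,0,0,0])

```text
time_s: 19.35
tool_pos: [0.606, -0.0482, 0.1357]
tool_rot: [-179.9, 0.2, -140.8]
force: [5.6, 3.5, -2.9]
grip_width: 0.0134
grasp_force: 20.0
```

```bash
python3 - <<'E'
from h import *
from scipy.ndimage import map_coordinates
v=np.load('fit.npy'); p=eyes.read_camera('top')
g=cv2.GaussianBlur(cv2.cvtColor(p['pixels'],cv2.COLOR_RGB2GRAY).astype(float),(0,0),.7)
th=np.linspace(0,2*np.pi,180,endpoint=False)
def circ(c,r,z): 
    q=proj(p,np.c_[c[0]+r*np.cos(th),c[1]+r*np.sin(th),np.full(180,z)]); return map_coordinates(g,[q[:,1],q[:,0]],order=1)
u=np.array([np.cos(v[4]),np.sin(v[4])]); c0=v[:2]-.088*u; B=(-1,)
for dx in np.arange(-.006,.0061,.0005):
    for dy in np.arange(-.006,.0061,.0005):
        c=c0+[dx,dy]; s=np.clip(circ(c,.0465,.1)-circ(c,.0515,.1),-60,60).mean()
        if s>B[0]: B=(s,c)
A,Bq=np.array([.44207,-.26900]),np.array([.36035,-.17481]); d=(Bq-A)/np.hypot(*(Bq-A))
print(B,'lateral mm',(B[1]-(A+Bq)/2)@d*1e3)
x,y=B[1]; q=proj(p,[[x,y,.04]])[0].astype(int)
a=p['pixels'][q[1]-30:q[1]+30,q[0]-40:q[0]+40,::-1]; cv2.imwrite('pics/pot.png',cv2.resize(a,None,fx=8,fy=8,interpolation=cv2.INTER_CUBIC))
print([(np.round(k['centre']),round(k['p'],2)) for k in models.search_frame(p,'nut0')])
print(telemetry.get_obs()['force'])
E
```

```text
(np.float64(46.252458798208856), array([ 0.45536735, -0.17449569])) lateral mm 0.31872267639821644
[(array([238., 235.]), 0.71), (array([323., 220.]), 0.22)]
[ 5.59922173  2.77668218 -2.90461941]
```

View pics/pot.png

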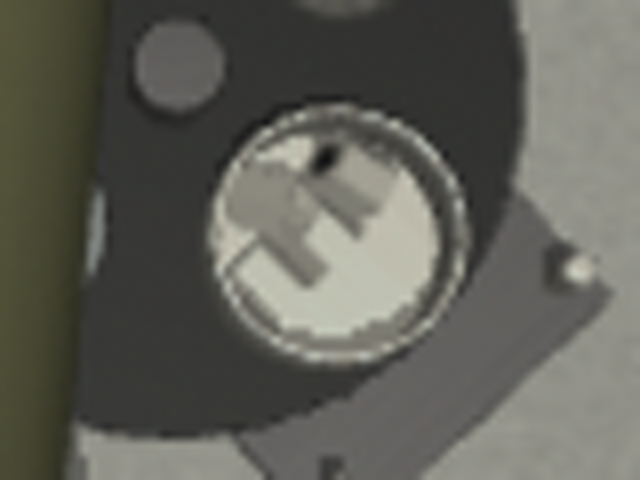

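```bash
python3 - <<'E'
from h import *
for n in ['top','side','wrist']:
    p=eyes.read_camera(n)
    for k in models.cut_out(p,'nut0'):
        m=k['pixels']; print(n,np.round(k['centre']),round(k['p'],2),m.sum(),'z=.13:',atz(p,k['centre'],.13).round(3),'z=.05:',atz(p,k['centre'],.05).round(3),'gray',p['pixels'][m].mean().round())
    if n=='top':
        print(p['pixels'][228:243,232:256].mean(2).astype(int)[:, ::2])
E
```

```text
top [134. 201.] 0.67 614 z=.13: [0.571 0.41  0.13 ] z=.05: [0.584 0.437 0.05 ] gray 170.0
top [334. 228.] 0.64 75 z=.13: [ 0.477 -0.181  0.13 ] z=.05: [ 0.484 -0.19   0.05 ] gray 120.0
top [323. 231.] 0.53 90 z=.13: [ 0.469 -0.15   0.13 ] z=.05: [ 0.476 -0.157  0.05 ] gray 132.0
top [322. 243.] 0.38 48 z=.13: [ 0.432 -0.145  0.13 ] z=.05: [ 0.437 -0.152  0.05 ] gray 164.0
top [344. 253.] 0.36 673 z=.13: [ 0.403 -0.207  0.13 ] z=.05: [ 0.407 -0.217  0.05 ] gray 98.0
[[176 186 185 185 185 186 189 189 187 185 185 186]
 [185 185 184 186 187 189 188 186 184 185 186 186]
 [185 185 186 188 187 186 185 184 186 187 186 186]
 [184 187 187 186 185 184 185 186 186 187 188 187]
 [185 186 184 184 184 185 186 186 188 188 187 187]
 [183 184 185 185 186 186 187 188 188 187 188 188]
 [182 185 186 186 186 187 188 188 188 189 188 188]
 [131 185 185 187 188 188 188 188 188 188 188 189]
 [116 186 189 188 188 188 189 188 188 189 188 190]
 [ 95 188 188 189 189 188 188 188 189 190 190 190]
 [ 90 188 189 189 189 188 189 189 191 190 189 188]
 [ 72 188 189 189 188 189 189 190 189 188 189 189]
 [119 188 188 189 190 190 190 188 187 189 187 136]
 [124 187 189 190 190 189 187 188 189 187 161 180]
 [180 133 191 190 187 187 188 187 134 176 134 105]]
side [321. 221.] 0.7 1407 z=.13: [0.473 0.07  0.13 ] z=.05: [0.435 0.007 0.05 ] gray 105.0
side [315. 183.] 0.43 110 z=.13: [ 0.422 -0.071  0.13 ] z=.05: [ 0.379 -0.147  0.05 ] gray 86.0
```

```bash
python3 -c "
from h import *
print(env.sign_off())"
```

```text
the job is handed in; nothing more can be done
None
```

The job is handed in: the nuts are tipped into the pot, the tray is back down level, and the pot stands about 0.3 mm off the gate centre line with the gripper still holding the pin. The tray is empty and I saw no nuts outside the pot, but only three of the four could be picked out inside it.

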